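# Fit the five-hole flange to the film rewinder

## Task

Fit the five-hole roll flange onto the film rewinder: put it over the centre spigot, turn it until all five holes find the studs, and let it slide fully home, flat on the spindle plate, then let go. Feel for it gently, never pressing or wrenching it hard against the studs, and leave the three-hole flange and everything else on the bench where they are.

Things in the scene. Friction and masses are not known exactly. Their poses are not given: they have to be found in the camera images.
- flange_grip (a point): Grip point of the five-hole flange: on its axis, inside its upright eight-sided boss, 36 mm above the flange's underside and 16 mm below the boss's top. The boss is 36 mm across opposite flats and stands 40 mm up from the disc. z is the axis, up; x points squarely out of one flat and towards one of the holes (flats every 45 degrees, holes every 72).
- seat (a point): Centre of the upper face of the rewinder's spindle plate (dark steel, 124 mm across, 12 mm thick, on top of the housing), 72 mm above the bench, z up. The flange is home when its underside lies on this face. The plate is held by a stiff brake (2.5 N m) and may stand at any angle: the studs' angle is NOT given by this point's axes (the housing's); it must be seen or felt.
- other_flange_grip (a point): The three-hole flange, which does not fit: the same disc and boss, but with three holes. Same point and axes. Loose; leave alone.
- bobbin: Small steel bobbin, 28 mm across, 22 mm tall, upright; origin under its centre. Loose; leave alone.
- cone_a: Cone of blue thread, 60 mm across at the foot, 118 mm tall; origin under its centre. Loose; leave alone.
- cone_b: Cone of orange thread, same size. Loose; leave alone.
- tape_roll: Roll of clear tape, 90 mm across, 25 mm tall, lying flat; origin under its centre. Loose; leave alone.
- hoop: White embroidery hoop, 150 mm across, 12 mm tall, lying flat; origin under its centre. Loose; leave alone.
- winder: The film rewinder's housing: fixed white box, 180 x 200 mm and 60 mm tall, carrying the spindle plate. Origin: centre of its underside, on the bench.
- flange: The five-hole flange: bare aluminium disc, 120 mm across, 12 mm thick, loose, flat on the bench, boss up (52 mm overall); 0.25 to 0.5 kg. A bore 21.6 mm across runs right through boss and disc; five through holes, 11 mm wide, lie evenly on a circle of 42 mm radius. Origin: centre of its underside; axes as for its grip point.
- spigot_top (a point): Top of the centre spigot, 26 mm above the plate's face; spigot 19.4 mm in diameter, top 4 mm tapered to 12 mm. Round it five studs, 8 mm in diameter, 14 mm tall, evenly on a circle of 42 mm radius. A flange over the spigot with its holes off the studs rests on their tips, 14 mm above home; with the holes within about 2 degrees it enters, and let go it slides home by its weight.
Not all that is in view belongs to the job. Leave any purple or red look-alike of the flange alone.

How it is judged:
By the outcome, as a careful person would: the job done as asked, in the order asked, and still so for the second after the job is handed in, with the robot touching nothing.
It also fails if it takes over 64 s, if anything falls off the work surface, if the arm or the gripper's body presses on something with over 40 N, if the wrist force passes 120 N, or if a joint passes its speed limit or range.

## Robot

A 6-joint arm with a two-finger parallel gripper is mounted at the origin on the work surface. World frame = base frame: x ahead of the robot, y to its left, z up, the work surface at z = 0. Lengths are in mm, angles in rad, forces in N, time in s.
With the tool pointing down it reaches from about 350 to 975 mm from the base axis. Payload 4.9 kg.
Tool frame: the origin (TCP) lies midway between the tips of the shut fingers; the grasp point (between the pads) lies 19 mm behind it; z points along the fingers, y is the direction in which the jaws open and shut (so a half turn about z gives the same grasp; the last joint's range is limited). The gripper opens to 85 mm and grips with 20 to 120 N. Pads are 22 mm wide; open, the fingers measure 114 mm over their backs; the gripper's body (76 mm by 85 mm) begins 54 mm behind the grasp point. The pads swing forward as they close: fully open they stand 13 mm farther back than shut.
Start: joints at [0.993, 0.053, 1.613, -0, 1.476, -0.119], TCP at [276.783, 560.351, 231.304] pointing down, gripper open.
Joint ranges: [-3.01, 3.01], [-1.01, 2.22], [0.06, 2.58], [-1.02, 4.17], [0.09, 2.62], [-3.14, 3.14]. Speed limits (rad/s): [2.57, 2.57, 3.14, 3.14, 3.14, 3.14].

## Interface

Orientations are given as a rotation vector (axis times angle).
In Python, from workcell import bot gives the robot as it stands.
- The arm moves only by the tool move_arm, never from a script. Its argument "commands" is text: rows parted by semicolons, each of 5 numbers parted by spaces: the gripper command: -1 is shut, 1 is fully open, values between are in proportion, then the shift along the world's x, y, z in m, then the turn about the world's z in degrees. In form: gripper dx dy dz roll; .... A call has 1 to 10 rows; each row is the pose to reach, as a shift and turn from the pose commanded when the call began; what a row does not reach only later rows make up. A row lasts 1/8 s, in which the tool goes at most 62.5 mm and 10.7 degrees, less where a joint would pass 70% of its speed; a pose out of reach is approached as far as the arm can. A call with a gripper value outside its range is refused whole. The fingers move at their own pace and stop on an object; "force" is the grip in N (left out, the last holds). Time passes only in rows, so rows that repeat a pose let the fingers close. It gives the time, the measured TCP pose, the force and the opening at its end, in the units of the state.
- bot.get_state(): the state, without advancing time (a new reading comes with each control period).
- bot.grab_frame(name): name is "scene" or "side" or "wrist"; returns a dict with "image" (400x640x3 uint8, red, green, blue), "depth" (400x640 float32, mm along the optical axis (not along the pixel's ray), 0 where there is no reading), "fx", "fy", "cx", "cy" (pixels), "xyz" and "orientation" of the camera in the world. Camera axes: x right, y down, z forward; pixel columns grow to the right and rows downward; lengths in mm; the calibration is good to about 2 mm. A picture is of the moment at which its call begins.
- bot.hand_in(): hands the job in, once; it reports no verdict.
The state is a dict: "time_s": time; "joint_pos": joint angles; "joint_vel": joint speeds; "joint_torque": joint torques, N m; "tool_pos": TCP position; "tool_rot": TCP orientation; "ft_force": force on the tool from outside, world axes, zero at the start; "torque": the same for the moment, N m; "gripper_width": finger opening in mm.
Only numpy, scipy, OpenCV 4.12 (cv2) and the standard library are available. Lean on these libraries where they do the work, as an engineer would, in place of code of your own. Each camera call takes 0.05 s, during which the arm holds its last target. There are 200 camera calls.

## Working session

There is one attempt and no reset: what is moved stays moved. The work goes in short steps, Python scripts to look and compute and a tool call to move; the robot and the scene stay as the last step left them, time stands still between calls to the robot, and variables do not carry over. Pictures are saved under pics/ and viewed, about 8 in all and at most 12, crops included, and the job is handed in when it is done.

Besides the shell and the picture viewer there is one more tool, called after "Call:" as name(argument=value, ...), one argument or row to a line, values as JSON. move_arm: Moves the arm, as the interface text tells. Its arguments: {"type":"object","properties":{"commands":{"type":"string"},"force":{"type":"number"}},"required":["commands"]}

```bash
mkdir -p pics; ls; cat > h.py <<'E'
import numpy as np,cv2
from scipy.spatial.transform import Rotation as R
from workcell import bot
def grab(n,save=None):
    f=bot.grab_frame(n); f['R']=R.from_rotvec(f['orientation']).as_matrix() if np.size(f['orientation'])==3 else np.array(f['orientation'])
    np.save(f'{n}_last.npy',f,allow_pickle=True)
    if save: cv2.imwrite(f'pics/{save}.png',f['image'][:,:,::-1])
    return f
def load(n): return np.load(f'{n}_last.npy',allow_pickle=True).item()
def cloud(f):
    v,u=np.mgrid[:400,:640]; d=f['depth']
    p=np.stack([(u-f['cx'])/f['fx']*d,(v-f['cy'])/f['fy']*d,d],-1)@f['R'].T+np.array(f['xyz'])
    p[d==0]=np.nan; return p
def proj(f,p):
    q=(np.atleast_2d(p)-f['xyz'])@f['R']; return np.c_[q[:,0]/q[:,2]*f['fx']+f['cx'],q[:,1]/q[:,2]*f['fy']+f['cy']]
E
python3 - <<'E'
from h import *
a=grab('scene','s0');b=grab('side');c=grab('wrist')
cv2.imwrite('pics/sw0.png',cv2.resize(np.vstack([b['image'],c['image']])[:,:,::-1],(480,600)))
for f in(a,b,c):print(f['xyz'],f['orientation'],f['fx'])
s=bot.get_state();print(s)
E
```

```text
pics
[1134.52368597 -379.47128874  758.2790964 ] [-2.11938174 -1.11466531  0.4966247 ] 382.74598718749655
[506.77812837 836.75931262 660.54503733] [-0.08412406  2.74421591 -1.43641936] 371.42805394914166
[207.27613819 593.29715775 373.15582379] [2.43782724 1.51470115 0.23091591] 303.4326553572618
{'time_s': 0.15, 'joint_pos': array([ 9.93011626e-01,  5.32046873e-02,  1.61399634e+00, -5.97236359e-06,
        1.47603099e+00, -1.19012188e-01]), 'joint_vel': array([ 0.00112187, -0.00179738, -0.00498631, -0.00065058, -0.00078059,
        0.00033543]), 'joint_torque': array([ 4.78222883e-04, -3.94243991e+01, -3.70720160e+01, -4.57593660e-05,
        4.68538608e-03,  1.10187307e-05]), 'tool_pos': array([276.51146734, 559.945102  , 230.33517894]), 'tool_rot': array([-7.14207950e-01, -3.05876192e+00,  2.42315463e-03]), 'ft_force': array([-0.19955387,  0.42199362, -0.94397054]), 'torque': array([ 0.0329777 , -0.01401034, -0.05136942]), 'gripper_width': 85.78454782441636}
```

View pics/s0.png

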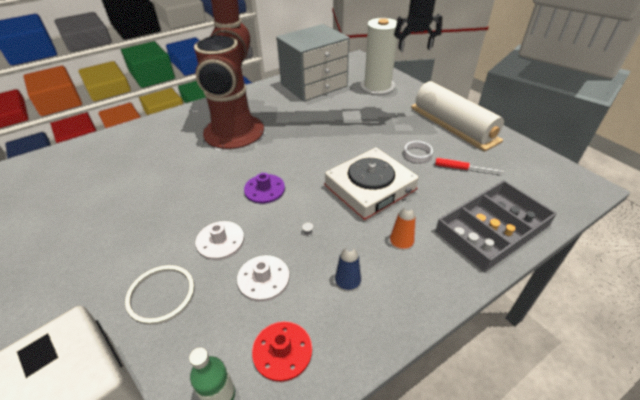

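View pics/sw0.png

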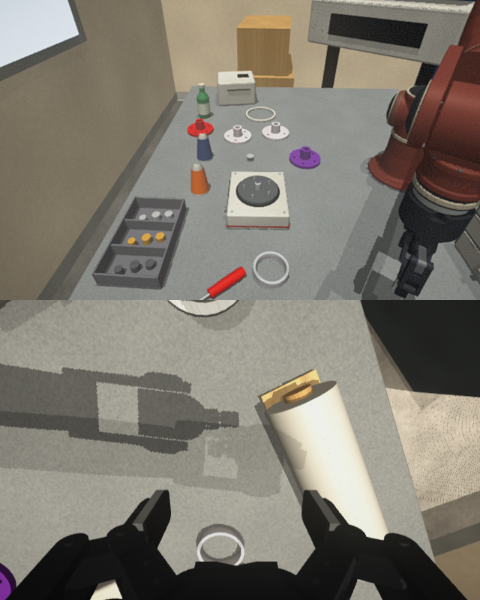

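In the scene picture two bare flanges are candidates, at (220,238) and (263,277). The purple (264,187) and red (282,350) ones are look-alikes, and the winder plate is at (372,172). Next I'll measure them and enlarge both bare flanges.

```bash
python3 - <<'E'
from h import *
f=load('scene');P=cloud(f)
for n,(u,v) in dict(A=(220,238),B=(263,277),pl=(372,172)).items():
    w=P[v-25:v+26,u-30:u+31].reshape(-1,3)
    lo,hi=((42,58) if n!='pl' else (66,78))
    if n=='pl':
        pass
    m=(w[:,2]>lo)&(w[:,2]<hi);print(n,'hi-band',m.sum(),w[m].mean(0).round(1),(w[m].min(0)/2+w[m].max(0)/2).round(1))
    m=(w[:,2]>6)&(w[:,2]<18);
    if m.sum():print('  disc',m.sum(),(w[m].min(0)/2+w[m].max(0)/2).round(1),np.ptp(w[m],0).round(1))
a=f['image'][205:310,185:300]
im=cv2.resize(a,None,fx=5,fy=5,interpolation=cv2.INTER_CUBIC)
im=np.clip((im.astype(float)-60)*1.3,0,255).astype(np.uint8)
cv2.imwrite('pics/c0.png',im[:,:,::-1])
E
```

```text
A hi-band 151 [ 454.7 -245.2   49.1] [ 451.8 -244.9   47.9]
  disc 1102 [ 479.  -244.6   12. ] [176.3 119.1  12. ]
B hi-band 179 [ 621.4 -208.2   49.6] [ 619.2 -207.6   47.9]
  disc 1436 [ 595.6 -207.    11.9] [169.9 119.9  11.7]
pl hi-band 960 [524.8 193.   71.4] [519.5 195.1  71.8]
  disc 3 [607.3 239.4  14.7] [1.7 5.4 3. ]
```

View pics/c0.png

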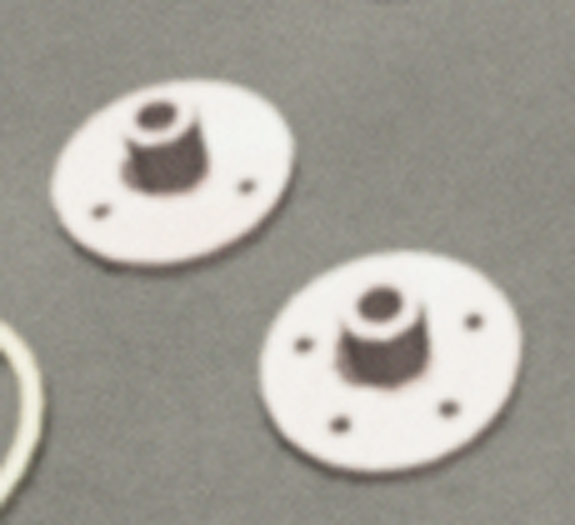

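B, at crop (390,360) and scene (263,277), shows four holes spaced 72° with a fifth hidden behind the boss, so it is the five-hole flange, at about (619,-208). A, at crop (170,175), shows two holes widely spaced, so it is the three-hole one. Next I'll work out the wrist camera geometry to view the studs.

```bash
python3 - <<'E'
from h import *
f=load('wrist');s=bot.get_state();T=R.from_rotvec(s['tool_rot']).as_matrix()
print(T.round(3));print('cam in tool',(T.T@(f['xyz']-s['tool_pos'])).round(1));print((T.T@f['R']).round(3)); print('cam fwd world',f['R'][:,2].round(3), f['cx'],f['cy'])
# plate & boss refined
g=load('scene');P=cloud(g).reshape(-1,3)
m=(abs(P[:,2]-72)<3)&(np.hypot(P[:,0]-520,P[:,1]-195)<90);c,r=cv2.minEnclosingCircle(P[m,:2].astype(np.float32));print('plate',c,r)
m=(abs(P[:,2]-98)<3)&(np.hypot(P[:,0]-520,P[:,1]-195)<40);print('spig',P[m].mean(0),m.sum())
m=(P[:,2]>8)&(P[:,2]<16)&(np.hypot(P[:,0]-619,P[:,1]+208)<80);c,r=cv2.minEnclosingCircle(P[m,:2].astype(np.float32));print('B',c,r)
m=(P[:,2]>50)&(P[:,2]<56)&(np.hypot(P[:,0]-619,P[:,1]+208)<40);print(P[m].mean(0),m.sum())
E
```

```text
[[-0.897  0.443 -0.001]
 [ 0.443  0.897 -0.001]
 [ 0.    -0.002 -1.   ]]
cam in tool [  76.9   -1.  -142.8]
[[-0.001 -0.953 -0.303]
 [ 1.    -0.    -0.001]
 [ 0.001 -0.303  0.953]]
cam fwd world [ 0.27  -0.137 -0.953] 314.5903992631745 198.05113494455597
plate (519.7785034179688, 196.84519958496094) 64.0327377319336
spig [522.0681378  193.41219273  97.2328221 ] 7
B (619.015380859375, -208.162353515625) 61.672943115234375
[ 619.90649752 -207.94158448   51.75127772] 104
```

Call:
move_arm(
  commands="1 0.03 -0.045 0 0; 1 0.06 -0.09 0 0; 1 0.09 -0.135 0 0; 1 0.12 -0.18 0 0; 1 0.15 -0.225 0 0; 1 0.18 -0.27 0 0; 1 0.21 -0.315 0 0; 1 0.235 -0.35 0 0; 1 0.2435 -0.365 0 0; 1 0.2435 -0.365 0 0",
)

```text
time_s: 1.4
tool_pos: [520.2, 195.0, 231.0]
tool_rot: [-0.716, -3.058, -0.0]
ft_force: [-0.6, -1.2, -0.1]
gripper_width: 85.6
```

```bash
python3 - <<'E'
from h import *
f=grab('wrist','w1');s=bot.get_state();print(s['tool_pos'],s['tool_rot'],s['ft_force'],s['joint_pos'].round(2))
P=cloud(f).reshape(-1,3);d=np.hypot(P[:,0]-520,P[:,1]-195)
m=(abs(P[:,2]-72)<3)&(d<90);c,r=cv2.minEnclosingCircle(P[m,:2].astype(np.float32));print('plate',c,r,P[m,2].mean())
m=(P[:,2]>93)&(d<40);print('spig',P[m].mean(0),m.sum())
m=(P[:,2]>81)&(P[:,2]<92)&(d>30)&(d<56);q=P[m]
img=np.zeros((240,240),np.uint8);ij=(q[:,:2]-[520,195]+60)*2;img[ij[:,1].astype(int).clip(0,239),ij[:,0].astype(int).clip(0,239)]=255
img=cv2.dilate(img,np.ones((5,5)));n,l,st,ce=cv2.connectedComponentsWithStats(img)
lab=l[ij[:,1].astype(int).clip(0,239),ij[:,0].astype(int).clip(0,239)]
for k in range(1,n):
    c=q[(lab==k)].mean(0); print(c.round(1),(lab==k).sum(),np.degrees(np.arctan2(c[1]-195,c[0]-520)).round(1),np.hypot(c[0]-520,c[1]-195).round(1))
E
```

```text
[519.85102166 195.79715076 231.05928625] [-7.14437351e-01 -3.05830047e+00 -5.71467757e-04] [ 0.27293514 -0.5338497   0.6940494 ] [ 0.23 -0.11  1.78  0.    1.48 -0.89]
plate (516.5599365234375, 194.58607482910156) 62.01792907714844 72.53480469537143
spig [508.00553043 200.86940183 312.88263938] 15755
[529.7 151.4  86.7] 3 -77.4 44.6
[526.3 156.1  84.8] 19 -80.8 39.4
[481.3 172.1  85.3] 26 -149.4 45.0
[556.1 193.8  85. ] 20 -1.9 36.1
[561.9 193.8  85.9] 1 -1.7 41.9
[482.9 220.2  85.6] 21 145.9 44.9
[528.  233.8  85.2] 20 78.4 39.6
[533.4 236.4  86.1] 2 72.1 43.5
```

View pics/w1.png

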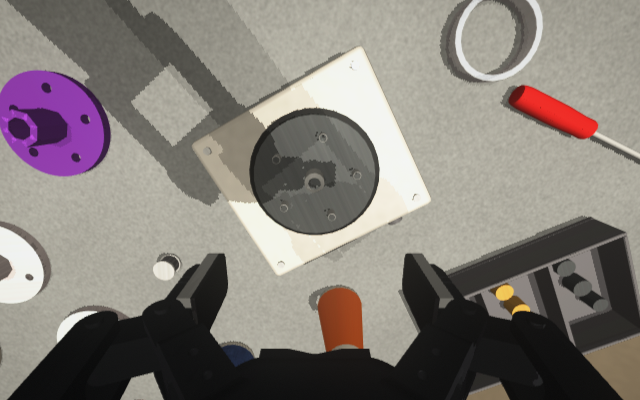

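```bash
cat >> h.py <<'E'
from scipy.optimize import least_squares
def studfit(P,n,r,th0,c0,w=1.0):
    "fit n points on circle radius r: returns cx,cy,phase(deg, mod 360/n)"
    k=360/n
    best=None
    for t in np.arange(0,k,k/8):
        def res(x):
            a=np.radians(x[2]+k*np.arange(n));Q=np.c_[x[0]+r*np.cos(a),x[1]+r*np.sin(a)]
            return (lambda D:np.take_along_axis(D,D.argmin(1)[:,None],1).ravel())(np.hypot(*(P[:,None]-Q[None]).transpose(2,0,1)))
        s=least_squares(res,[*c0,t],loss='soft_l1')
        if best is None or s.cost<best.cost: best=s
    return best.x[0],best.x[1],best.x[2]%k,np.abs(best.fun).round(1)
E
python3 - <<'E'
from h import *
Q=np.array([[526.6,155.5],[481.3,172.1],[556.3,193.8],[482.9,220.2],[528.5,234]])
x=studfit(Q,5,42,0,(516,195));print(x)
f=load('wrist');im=f['image'].copy()
big=cv2.resize(im[90:250,230:400],None,fx=4,fy=4,interpolation=cv2.INTER_CUBIC)
a=np.radians(x[2]+72*np.arange(5))
pts=np.r_[np.c_[x[0]+42*np.cos(a),x[1]+42*np.sin(a),0*a+86],[[x[0],x[1],98]]]
for p in proj(f,pts): cv2.circle(big,tuple(int(i) for i in ((p-[230,90]+.5)*4)),3,(255,0,0),-1)
a=np.radians(np.arange(0,360,3))
for p in proj(f,np.c_[x[0]+62*np.cos(a),x[1]+62*np.sin(a),0*a+72]): cv2.circle(big,tuple(int(i) for i in ((p-[230,90]+.5)*4)),1,(0,255,0),-1)
big=np.clip(big.astype(float)*1.7,0,255).astype(np.uint8)
cv2.imwrite('pics/c1.png',big[:,:,::-1][:600])
E
```

```text
(np.float64(515.0531517288018), np.float64(195.1407195739381), np.float64(70.33543498096691), array([0.7, 1.1, 0.7, 1.2, 1. ]))
```

View pics/c1.png

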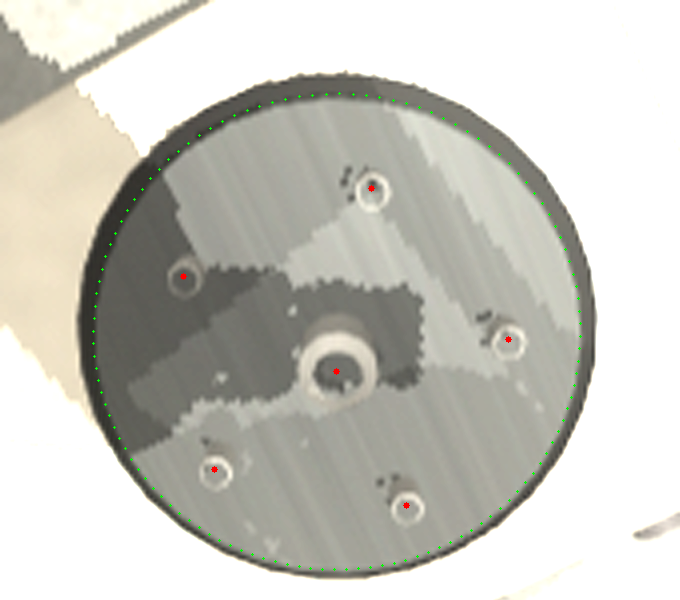

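Red dots fall on the stud and spigot tops, and the green ring fits the plate: stud phase ≈ -1.7° (mod 72), centre about (515,195) in the wrist frame. On to the flange.

Call:
move_arm(
  commands="1 0.013 -0.055 0 0; 1 0.026 -0.11 0 0; 1 0.039 -0.165 0 0; 1 0.052 -0.22 0 0; 1 0.066 -0.275 0 0; 1 0.08 -0.33 -0.02 0; 1 0.094 -0.38 -0.04 0; 1 0.099 -0.403 -0.06 0; 1 0.099 -0.403 -0.06 0; 1 0.099 -0.403 -0.06 0",
)

```text
time_s: 2.7
tool_pos: [619.7, -205.8, 171.9]
tool_rot: [0.711, 3.06, 0.001]
ft_force: [-0.1, 0.4, -0.1]
gripper_width: 85.2
```

```bash
python3 - <<'E'
from h import *
f=grab('wrist');s=bot.get_state();print(s['tool_pos'],s['tool_rot'],s['ft_force'],s['joint_pos'].round(2))
P=cloud(f);Pf=P.reshape(-1,3);d=np.hypot(Pf[:,0]-619,Pf[:,1]+208)
m=(abs(Pf[:,2]-12)<3)&(d<75);c,r=cv2.minEnclosingCircle(Pf[m,:2].astype(np.float32));print('disc',c,r,np.median(Pf[m,2]))
m=(abs(Pf[:,2]-52)<3)&(d<40);t=Pf[m,:2].astype(np.float32);print('boss top',t.mean(0),m.sum());c2,r2=cv2.minEnclosingCircle(t);print(c2,r2,cv2.minAreaRect(t))
# octagon phase from hull
h=cv2.convexHull(t)[:,0]; 
best=[];
for th in np.arange(0,45,.5):
    a=np.radians(th+45*np.arange(8));e=(h@np.c_[np.cos(a),np.sin(a)].T);w=e.max(0)-e.min(0);best.append((w.mean(),th))
print(sorted(best)[:4],sorted(best)[-3:])
big=cv2.resize(f['image'],(800,500),interpolation=cv2.INTER_CUBIC);cv2.imwrite('pics/w2.png',big[:,:,::-1])
E
```

```text
[ 619.91596727 -205.88369074  172.45118415] [7.10797122e-01 3.05875425e+00 3.47449508e-04] [-0.38811048  0.3259511   0.67926595] [-0.43  0.16  1.6   0.    1.38 -1.55]
disc (615.7880859375, -210.16429138183594) 60.21240234375 12.534875579792185
boss top [ 615.0622 -209.7463] 877
(615.452880859375, -210.00942993164062) 19.274520874023438 ((615.4569091796875, -210.10800170898438), (36.0825309753418, 36.10329055786133), 1.6966320276260376)
[(np.float64(36.150858347797815), np.float64(2.0)), (np.float64(36.1532348291254), np.float64(1.5)), (np.float64(36.16883357044276), np.float64(2.5)), (np.float64(36.17647606211368), np.float64(1.0))] [(np.float64(38.23111348282197), np.float64(25.5)), (np.float64(38.232895785453366), np.float64(24.5)), (np.float64(38.23346044715763), np.float64(25.0))]
```

View pics/w2.png

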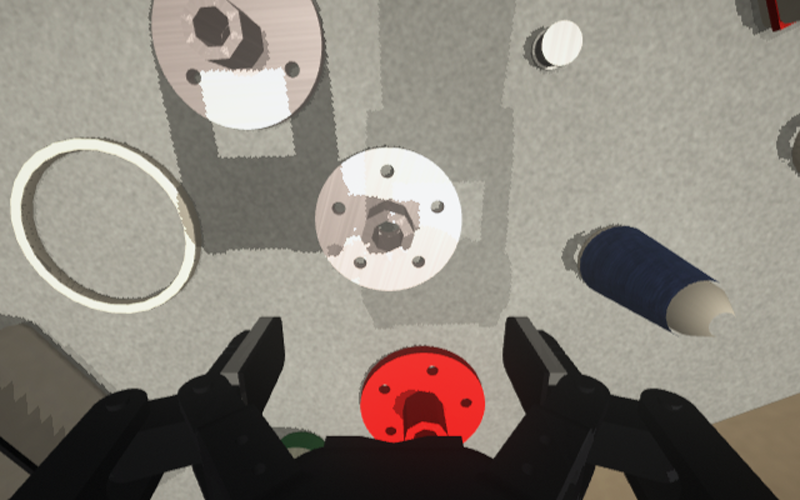

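The wrist view (w2) shows the five-hole flange at (388,218), the three-hole one at (237,40) and the red one at (424,395). I'll take the hole phase from the depth and image on the 42 mm circle.

```bash
python3 - <<'E'
from h import *
f=load('wrist');c=np.array([615.6,-210.1])
g=cv2.GaussianBlur(f['image'].astype(np.float32).mean(2),(0,0),.7)
xs=np.arange(-60,60.1,.5);X,Y=np.meshgrid(xs,xs)
uv=proj(f,np.c_[X.ravel()+c[0],Y.ravel()+c[1],0*X.ravel()+12]).astype(np.float32)
rec=cv2.remap(g,uv[:,0].reshape(X.shape),uv[:,1].reshape(X.shape),cv2.INTER_LINEAR)
D=cv2.remap(f['depth'],uv[:,0].reshape(X.shape),uv[:,1].reshape(X.shape),cv2.INTER_NEAREST)
bh=cv2.morphologyEx(rec,cv2.MORPH_BLACKHAT,cv2.getStructuringElement(cv2.MORPH_ELLIPSE,(31,31)))
rr=np.hypot(X,Y);bh[(rr<32)|(rr>52)]=0
n,l,st,ce=cv2.connectedComponentsWithStats((bh>45).astype(np.uint8))
Q=[]
for k in range(1,n):
    if st[k,4]>60:
        p=ce[k]*.5-60+c;Q.append(p);print(p.round(1),st[k,4],np.degrees(np.arctan2(*(p-c)[::-1])).round(1),np.hypot(*(p-c)).round(1))
if len(Q)>=3:
    print(studfit(np.array(Q),5,42,0,c))
def ph(p):return 0
b=cv2.cvtColor(np.hstack([rec,bh*2]).clip(0,255).astype(np.uint8),cv2.COLOR_GRAY2BGR);cv2.imwrite('pics/rec.png',b)
s=bot.get_state();print(s['tool_pos'],s['tool_rot'])
E
```

```text
[ 635.8 -247. ] 385 -61.3 42.0
[ 586.5 -240.7] 351 -133.5 42.2
[ 656.9 -202. ] 389 11.1 42.1
[ 577.6 -192. ] 385 154.5 42.1
[ 621.1 -168.1] 372 82.6 42.3
(np.float64(615.5855755158158), np.float64(-209.95347923513896), np.float64(10.672343809758587), array([0.2, 0.3, 0.2, 0. , 0.2]))
[ 619.91596727 -205.88369074  172.45118415] [7.10797122e-01 3.05875425e+00 3.47449508e-04]
```

Hole phase 10.7° (one hole at 226.7°) agrees with the flats at 1.7° + 45k, which also include 226.7°. A turn of -17° puts the jaws on the flats at 46.7°. I'll use the side camera as a third opinion on the centres.

```bash
python3 - <<'E'
from h import *
for n in('side','scene'):
    P=cloud(load(n)).reshape(-1,3)
    for nm,x,y,z,rr in(('disc',619,-208,12,75),('boss',619,-208,52,35),('plate',519,195,72,80)):
        m=(abs(P[:,2]-z)<3)&(np.hypot(P[:,0]-x,P[:,1]-y)<rr);t=P[m,:2].astype(np.float32)
        c,r=cv2.minEnclosingCircle(t);print(n,nm,np.round(c,1),round(r,1),(t.min(0)/2+t.max(0)/2).round(1),np.median(P[m,2]).round(1))
print(bot.get_state()['tool_pos'])
E
```

```text
side disc [ 614.8 -206.6] 62.5 [ 614.5 -206.2] 12.8
side boss [ 616.2 -205.2] 20.7 [ 614.6 -204.9] 52.3
side plate [516.2 197.1] 63.3 [516.2 197. ] 72.8
scene disc [ 619.8 -207.2] 60.9 [ 619.3 -207. ] 11.6
scene boss [ 619.1 -207. ] 19.1 [ 619.1 -207.2] 51.4
scene plate [519.8 196.8] 64.0 [519.5 196.7] 71.5
[ 619.91596727 -205.88369074  172.45118415]
```

Call:
move_arm(
  commands="1 -0.0026 0 -0.03 -8; 1 -0.0026 0 -0.06 -17; 1 -0.0026 0 -0.08 -17; 1 -0.0026 0 -0.08 -17; 1 -0.0026 0 -0.08 -17",
)

```text
time_s: 3.38
tool_pos: [617.7, -207.7, 93.0]
tool_rot: [1.155, 2.919, -0.0]
ft_force: [0.0, -0.0, 0.5]
gripper_width: 85.4
```

```bash
python3 - <<'E'
from h import *
bot.grab_frame('wrist')
s=bot.get_state();T=R.from_rotvec(s['tool_rot']).as_matrix();print(s['tool_pos'],np.degrees(np.arctan2(T[1,1],T[0,1])),s['ft_force'],s['joint_pos'].round(3))
E
```

```text
[ 617.82909979 -207.95458068   93.26062558] 46.78195924194674 [-0.01622521 -0.18054509  0.51984145] [-0.439  0.229  1.658 -0.     1.252 -1.255]
```

Call:
move_arm(
  commands="1 -0.001 0 -0.04 0; 1 -0.001 0 -0.065 0; 1 -0.001 0 -0.074 0; 1 -0.001 0 -0.074 0; -1 -0.001 0 -0.074 0; -1 -0.001 0 -0.074 0; -1 -0.001 0 -0.074 0; -1 -0.001 0 -0.074 0; -1 -0.001 0 -0.074 0; -1 -0.001 0 -0.074 0",
  force=40,
)

```text
time_s: 4.68
tool_pos: [616.4, -208.1, 18.5]
tool_rot: [1.158, 2.919, -0.0]
ft_force: [0.1, -1.1, 5.5]
gripper_width: 35.4
```

Call:
move_arm(
  commands="-1 0 0 0.02 0; -1 0 0 0.06 0; -1 0 0 0.11 0; -1 0 0 0.15 0; -1 0 0 0.165 0; -1 0 0 0.165 0; -1 0 0 0.165 0",
)

```text
time_s: 5.55
tool_pos: [614.3, -207.0, 179.3]
tool_rot: [-1.157, -2.916, -0.0]
ft_force: [-0.2, -0.1, -3.0]
gripper_width: 35.4
```

```bash
python3 - <<'E'
from h import *
f=grab('wrist');b=grab('side');sc=grab('scene')
s=bot.get_state();T=R.from_rotvec(s['tool_rot']).as_matrix();print(s['tool_pos'],np.degrees(np.arctan2(T[1,1],T[0,1])),s['ft_force'],s['torque'],s['gripper_width'])
z0=s['tool_pos'][2]-18.3
for n in('side','scene','wrist'):
    P=cloud(load(n)).reshape(-1,3);m=(abs(P[:,2]-z0-12)<3.5)&(np.hypot(P[:,0]-616,P[:,1]+208)<80);t=P[m,:2].astype(np.float32)
    c,r=cv2.minEnclosingCircle(t);print(n,np.round(c,1),round(r,1),np.median(P[m,2]).round(1),m.sum())
cv2.imwrite('pics/w3.png',np.hstack([cv2.resize(x,(400,250)) for x in(f['image'],sc['image'])])[:,:,::-1])
E
```

```text
[ 614.61634282 -207.16201687  179.69852587] 46.71445732034625 [ 0.76480195 -0.05581547 -2.83633   ] [0.00384548 0.02924207 0.00244233] 35.46859747082444
side [ 613.2 -204.2] 61.8 173.5 408
scene [ 617.3 -206. ] 61.7 172.3 1275
wrist [ 614.3 -208.7] 60.7 173.4 21031
```

View pics/w3.png

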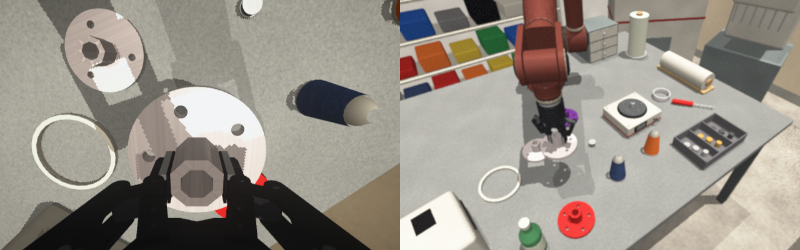

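Flange lifted (about 0.3 kg) and centred on the TCP within about 1 mm; the other flange is untouched. I'll carry it over the spigot with a -12.4° turn.

Call:
move_arm(
  commands="-1 -0.006 0.025 0 0; -1 -0.016 0.065 0 0; -1 -0.028 0.115 0 -3; -1 -0.041 0.17 0 -6; -1 -0.055 0.225 0 -9; -1 -0.068 0.28 0 -12.4; -1 -0.081 0.335 0 -12.4; -1 -0.09 0.37 0 -12.4; -1 -0.096 0.395 0 -12.4; -1 -0.098 0.404 0 -12.4",
)

```text
time_s: 6.95
tool_pos: [516.3, 198.1, 181.8]
tool_rot: [-1.463, -2.779, 0.001]
ft_force: [0.2, 0.1, -3.0]
gripper_width: 35.3
```

Call:
move_arm(
  commands="-1 0 0 -0.02 0; -1 0 0 -0.04 0; -1 0 0 -0.05 0; -1 0 0 -0.05 0; -1 0 0 -0.05 0; -1 0 0 -0.05 0",
)

```text
time_s: 7.7
tool_pos: [518.4, 196.4, 133.3]
tool_rot: [1.467, 2.776, 0.002]
ft_force: [0.1, 0.7, -2.9]
gripper_width: 35.3
```

```bash
python3 - <<'E'
from h import *
f=grab('wrist');b=grab('side');sc=grab('scene')
s=bot.get_state();T=R.from_rotvec(s['tool_rot']).as_matrix();print(s['tool_pos'],np.degrees(np.arctan2(T[1,1],T[0,1])),s['ft_force'],s['torque'],s['gripper_width'],s['joint_pos'].round(2))
z0=s['tool_pos'][2]-18.3
for n in('side','scene','wrist'):
    P=cloud(load(n)).reshape(-1,3);m=(abs(P[:,2]-z0-12)<3.5)&(np.hypot(P[:,0]-517,P[:,1]-196)<80);t=P[m,:2].astype(np.float32)
    c,r=cv2.minEnclosingCircle(t);print(n,np.round(c,1),round(r,1),np.median(P[m,2]).round(1),m.sum())
cv2.imwrite('pics/sd4.png',cv2.resize(b['image'][150:370,250:470],None,fx=2.7,fy=2.7,interpolation=cv2.INTER_CUBIC)[:,:,::-1])
E
```

```text
[518.0814539  196.42824333 132.99680596] 34.31176239172599 [ 1.02671656 -0.0493349  -2.90265412] [-0.02485369 -0.01611336  0.02844986] 35.391449250635794 [ 0.23 -0.04  1.87 -0.    1.31 -0.37]
side [518.3 198.7] 61.1 127.6 1048
scene [522.6 197.1] 61.3 126.1 653
wrist [518.4 194.9] 60.5 127.3 21043
```

View pics/sd4.png

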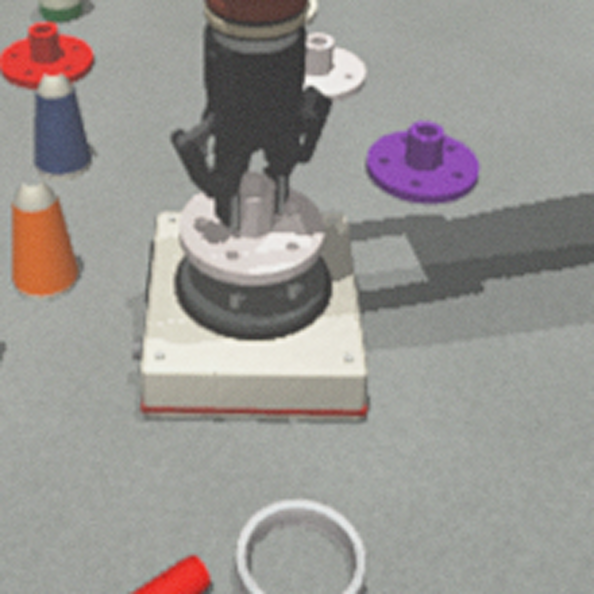

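Per-camera comparison of disc with plate gives a shift of about (-2.7, -0.5) mm. The side view shows the flange just above the spigot. I'll lower it in small steps, reading the force.

Call:
move_arm(
  commands="-1 -0.0027 -0.0005 -0.004 0; -1 -0.0027 -0.0005 -0.008 0; -1 -0.0027 -0.0005 -0.012 0; -1 -0.0027 -0.0005 -0.015 0; -1 -0.0027 -0.0005 -0.017 0; -1 -0.0027 -0.0005 -0.019 0; -1 -0.0027 -0.0005 -0.019 0; -1 -0.0027 -0.0005 -0.019 0",
)

```text
time_s: 8.85
tool_pos: [515.1, 195.9, 113.4]
tool_rot: [1.467, 2.778, 0.0]
ft_force: [-0.9, 0.1, -2.7]
gripper_width: 35.5
```

Call:
move_arm(
  commands="-1 0 0 -0.001 0; -1 0 0 -0.002 0; -1 0 0 -0.003 0; -1 0 0 -0.003 0; -1 0 0 -0.003 0",
)

```text
time_s: 9.48
tool_pos: [515.1, 195.9, 110.3]
tool_rot: [1.467, 2.778, 0.0]
ft_force: [0.3, -0.4, -2.5]
gripper_width: 35.4
```

No side force with the bore about 6 mm over the spigot. Continue.

Call:
move_arm(
  commands="-1 0 0 -0.001 0; -1 0 0 -0.002 0; -1 0 0 -0.003 0; -1 0 0 -0.004 0; -1 0 0 -0.004 0; -1 0 0 -0.004 0",
)

```text
time_s: 10.22
tool_pos: [515.1, 195.9, 106.3]
tool_rot: [1.467, 2.778, 0.0]
ft_force: [1.9, -0.0, -2.4]
gripper_width: 35.3
```

Call:
move_arm(
  commands="-1 0 0 -0.001 0; -1 0 0 -0.002 0; -1 0 0 -0.003 0; -1 0 0 -0.003 0; -1 0 0 -0.003 0",
)

```text
time_s: 10.85
tool_pos: [515.1, 195.9, 103.3]
tool_rot: [1.467, 2.778, 0.0]
ft_force: [1.8, 0.2, -2.0]
gripper_width: 35.4
```

Call:
move_arm(
  commands="-1 0.0005 0 -0.0005 0; -1 0.0005 0 -0.001 0; -1 0.0005 0 -0.0015 0; -1 0.0005 0 -0.002 0; -1 0.0005 0 -0.002 0; -1 0.0005 0 -0.002 0",
)

```text
time_s: 11.6
tool_pos: [515.2, 195.8, 101.1]
tool_rot: [-1.467, -2.778, 0.001]
ft_force: [0.5, 0.2, -2.3]
gripper_width: 35.4
```

```bash
python3 - <<'E'
from h import *
s=bot.get_state();print(s['tool_pos'],s['ft_force'],s['torque'])
E
```

```text
[515.24250195 195.83262837 101.09849266] [ 0.47858911  0.15935194 -2.30084856] [ 0.03048976 -0.066846    0.02377346]
```

Call:
move_arm(
  commands="-1 0 0 -0.0007 0; -1 0 0 -0.0014 0; -1 0 0 -0.0021 0; -1 0 0 -0.0028 0; -1 0 0 -0.0028 0; -1 0 0 -0.0028 0",
)

```text
time_s: 12.35
tool_pos: [515.5, 195.8, 98.5]
tool_rot: [1.467, 2.778, 0.0]
ft_force: [0.6, 1.0, -3.2]
gripper_width: 35.4
```

Call:
move_arm(
  commands="-1 0 0 -0.0007 0; -1 0 0 -0.0014 0; -1 0 0 -0.0021 0; -1 0 0 -0.0028 0; -1 0 0 -0.0028 0",
)

```text
time_s: 12.98
tool_pos: [515.4, 195.8, 95.6]
tool_rot: [-1.467, -2.778, 0.0]
ft_force: [0.6, -0.4, -1.8]
gripper_width: 35.7
```

All five holes have taken the studs (about 9 mm past the tips, no load). Down the rest.

Call:
move_arm(
  commands="-1 0 0 -0.0007 0; -1 0 0 -0.0014 0; -1 0 0 -0.0021 0; -1 0 0 -0.0028 0; -1 0 0 -0.0035 0; -1 0 0 -0.0035 0",
)

```text
time_s: 13.72
tool_pos: [515.4, 195.8, 92.1]
tool_rot: [-1.467, -2.778, 0.0]
ft_force: [-0.5, -0.2, -2.9]
gripper_width: 35.3
```

Call:
move_arm(
  commands="-1 0 0 -0.0005 0; -1 0 0 -0.001 0; -1 0 0 -0.001 0; -1 0 0 -0.001 0",
)

```text
time_s: 14.22
tool_pos: [515.5, 195.8, 91.2]
tool_rot: [1.467, 2.778, 0.0]
ft_force: [-0.3, 0.6, -2.2]
gripper_width: 35.3
```

Call:
move_arm(
  commands="-0.1 0 0 0 0; 0.1 0 0 0 0; 0.4 0 0 0 0; 0.7 0 0 0 0; 1 0 0 0 0; 1 0 0 0 0; 1 0 0 0 0",
  force=20,
)

```text
time_s: 15.1
tool_pos: [515.5, 195.9, 91.2]
tool_rot: [-1.467, -2.778, 0.0]
ft_force: [-0.1, -1.0, -0.5]
gripper_width: 85.3
```

Call:
move_arm(
  commands="1 0 0 0.02 0; 1 0 0 0.05 0; 1 0 0 0.09 0; 1 0 0 0.13 0; 1 0 0 0.14 0; 1 0 0 0.14 0; 1 0 0 0.14 0",
)

```text
time_s: 15.98
tool_pos: [514.5, 195.6, 229.2]
tool_rot: [-1.466, -2.776, 0.003]
ft_force: [-0.2, -0.1, -1.1]
gripper_width: 85.5
```

```bash
python3 - <<'E'
from h import *
f=grab('wrist');b=grab('side');sc=grab('scene')
s=bot.get_state();print(s['time_s'],s['tool_pos'],s['ft_force'],s['gripper_width'])
for n in('side','scene','wrist'):
    P=cloud(load(n)).reshape(-1,3);d=np.hypot(P[:,0]-516,P[:,1]-196)
    for z,rr,l in((84,80,'disc'),(124,30,'boss')):
        m=(abs(P[:,2]-z)<5)&(d<rr);t=P[m];c,r=cv2.minEnclosingCircle(t[:,:2].astype(np.float32))
        A=np.c_[t[:,:2]-[516,196],np.ones(len(t))];k=np.linalg.lstsq(A,t[:,2],rcond=None)[0]
        print(n,l,np.round(c,1),round(r,1),np.median(t[:,2]).round(1),'tilt deg',np.degrees(k[:2]).round(2),m.sum())
    m=(abs(P[:,2]-60)<4)&(d<130)&(d>70);print('  housing top z',np.median(P[m,2]).round(1))
cv2.imwrite('pics/end.png',np.vstack([np.hstack([cv2.resize(x,(400,250)) for x in(f['image'],sc['image'])]),cv2.resize(b['image'][200:360,230:486],(800,500))[:340]])[:,:,::-1])
E
```

```text
16.125 [514.67140425 195.63895766 229.31701278] [ 0.17973615 -0.15248352  0.54142763] 85.57659727718462
side disc [514.8 197.2] 61.3 84.8 tilt deg [-0.07 -0.35] 1238
side boss [515.4 197. ] 20.1 124.3 tilt deg [-0.11 -1.04] 141
  housing top z 60.7
scene disc [519.4 196. ] 61.3 83.3 tilt deg [-0.04  0.12] 772
scene boss [519.  194.6] 20.4 123.0 tilt deg [0.26 0.91] 86
  housing top z 59.4
wrist disc [515.6 194.2] 60.3 84.6 tilt deg [ 0.01 -0.06] 9438
wrist boss [515.1 194.6] 19.2 124.5 tilt deg [ 0.33 -0.13] 1003
  housing top z 60.5
```

View pics/end.png

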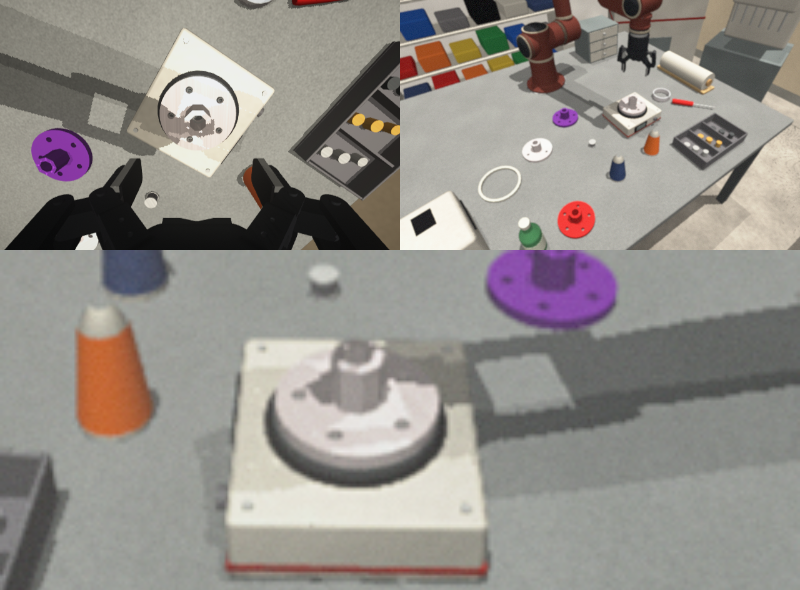

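In all three views the disc's top is 24 mm above the housing (12 mm plate + 12 mm disc) and level, and everything else is where it was.

```bash
python3 -c "
from workcell import bot
print(bot.hand_in())"
```

```text
the job is handed in; nothing more can be done
None
```

The five-hole flange is home on the rewinder and the job is handed in at about 16 s of the 64 s allowed.

**What I did:** I gripped the flange by its boss flats, carried it to the spindle and turned it 12.4° to the stud angle seen by the wrist camera. I then lowered it in small steps over the spigot and studs, with at most about 2 N of side force showing at the readings, released it and backed the arm off.

**Last checks:**
- **Seated:** all three cameras put the disc's top 23.9 to 24.1 mm above the housing, against 24 mm expected (plate 12 mm plus disc 12 mm).
- **Level:** the disc's tilt reads no more than 0.35°.
- **Clear:** the gripper is open at 85 mm, about 138 mm above the grip height, touching nothing.
- **Surroundings:** in the last picture the three-hole flange and the other things look undisturbed; I judged this by eye and did not measure it.

**Disagreement:** the cameras differed by 3 to 5 mm on absolute positions. I compared the disc with the plate within each camera, then averaged, and the bore went over the spigot first time. No check failed.

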